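Switch on and hold the milk frother at its third click

ROBOT

A 6-joint arm with a two-finger parallel gripper is mounted at the origin on the work surface. World frame = base frame: x ahead of the robot, y to its left, z up, the work surface at z = 0. Lengths are in mm, angles in rad, forces in N, time in s.
With the tool pointing down it reaches from about 350 to 975 mm from the base axis. Payload 7.1 kg.
Tool frame: the origin (TCP) lies midway between the tips of the shut fingers; the grasp point (between the pads) lies 19 mm behind it (ctrl.grip_depth is the distance from the TCP to the grasp point, in mm); z points along the fingers, y is the line along which they close (so a half turn about z gives the same grasp; the last joint's range is limited). The gripper opens to 88 mm and grips with 3 to 60 N. Pads are 20 mm wide; open, the fingers measure 115 mm over their backs; the gripper's body (75 mm by 178 mm) begins 61 mm behind the grasp point.
Start: joints at [-1.138, 0.423, 1.63, -0, 1.089, -0.019], TCP at [272.88, -562.264, 222.675] pointing down, gripper open.
Joint ranges: [-3, 3], [-0.9, 2.11], [0.09, 2.58], [-1.31, 4.45], [0.11, 2.69], [-2.54, 2.54]. Speed limits (rad/s): [2.39, 2.39, 3.01, 3.14, 3.14, 3.14].

INTERFACE

Orientations are given as a rotation vector (axis times angle).
In Python, from workcell import get_obs, vision, ctrl gives the robot as it stands.
- The arm moves only by the tool step_arm, never from a script. Its argument "plan" is a list of rows, each a list of 7 numbers: the opening, from -1 (shut) to 1 (fully open), then the shift along the tool's x, y, z as a fraction of full scale, then the turn, a rotation vector about the tool's x, y, z as a fraction of full scale. In form: [[fingers, dx, dy, dz, wx, wy, wz], ...]. A call has 1 to 20 rows; each row shifts and turns the commanded pose from where the row before left it, along the tool's axes as they then stand; what a row does not reach is not made up. Full scale, the value 1, is 50 mm for a shift and 0.12 rad for a turn. A row lasts 1/8 s, in which the tool goes at most 62.5 mm and 10.7 degrees, less where a joint would pass 70% of its speed; a pose out of reach is approached as far as the arm can. A call with a number of a shift or a turn outside -1 to 1 is refused whole. A call with a gripper value outside its range is refused whole. The fingers move at their own pace and stop on an object; the grip force is fixed at half the most. Time passes only in rows, so rows that do not move let the fingers close. It gives the time, the measured TCP pose, the force, the opening and the grip force at its end, in the units of the state.
- get_obs(): the state, without advancing time (a new reading comes with each control period).
- vision.get_image(name): name is "scene" or "top" or "wrist"; returns a dict with "pixels" (384x512x3 uint8, red, green, blue), "depth" (384x512 float32, mm along the optical axis (not along the pixel's ray), 0 where there is no reading), "fx", "fy", "cx", "cy" (pixels), "T" (4x4, takes a point from camera to world coordinates); the wrist camera has in their place "T_tool_cam" (4x4, takes a point from camera to tool coordinates, whose origin is the TCP and whose axes are the flange's). Camera axes: x right, y down, z forward; pixel columns grow to the right and rows downward; lengths in mm; the calibration is good to about 2 mm. A picture is of the moment at which its call begins: read the wrist's pose just before it.
- ctrl.close_job(): hands the job in; it is judged then, once.
The state is a dict: "t": time; "qpos": joint angles; "qvel": joint speeds; "joint_torque": joint torques, N m; "ee_pos": TCP position; "orientation": TCP orientation; "ft_force": force on the tool from outside, world axes, zero at the start; "moment": the same for the moment, N m; "width": finger opening in mm; "grasp_force": force on a finger pad.
Only numpy, scipy, OpenCV 4.12 (cv2) and the standard library are available. Lean on these libraries where they do the work, as an engineer would, in place of code of your own. Each camera call takes 0.05 s, during which the arm holds its last target. There are 200 camera calls.

TASK

Switch the red rotary mains isolator on with a quarter turn clockwise. Then turn the milk frother's blue spring-return dial clockwise past its first two clicks to the third (the orange dot) and keep holding it there with the gripper against its spring: the program finishes while still holding the dial. Leave the mug, bowl, coffee capsules, milk carton and sugar jar where they stand.

Things in the scene. Friction and masses are not known exactly. Their poses are not given: they have to be found in the camera images.
- frother: Fixed milk frother: low black base 55 mm high, blue dial at one end, lidded steel jug (diameter 104, handle beyond, top 206 mm above the counter) locked on at the other. Origin on the counter under the dial's axis; base spans x -75..75, y -75..230 mm in its frame, jug axis at y +150 mm. z up. Stands left or right of the isolator, yaw within 0.4 rad.
- dial_grip (a point): On the dial's vertical axis at grip height, 86 mm above the counter. Blue dial: disc of diameter 58, 8 mm thick, with an upright bar grip 55 mm long, 14 mm thick, 8 to 38 mm above the base's top (63 to 93 mm above the counter); white pointer line on the bar's -x half. Axes turn with the dial: x along the bar, y across it (pinch this way), z up.
- dial (a joint): Dial angle, rad, growing clockwise seen from above. 0 = rest; clicks at 0.40, 0.80, 1.20 (two growing white dots, then a larger orange one; rest is a tiny white dot); end stop 1.32. A spring returns it to 0 from anywhere when let go: 0.10 N m at rest rising to 0.20 at the third click, the clicks adding or taking up to 0.05 N m.
- isolator: Mains isolator fixed to the counter: grey enclosure 85 x 85 x 60 mm high with a yellow square plate on top and a red bar handle. Origin on the counter under the handle's axis; z up; turned by up to 0.4 rad.
- handle_grip (a point): On the isolator handle's vertical axis at grip height, 91 mm above the counter. Red handle: disc of diameter 56, 8 mm thick, with an upright bar grip 53 mm long, 14 mm thick, 8 to 38 mm above the enclosure's top (68 to 98 mm above the counter); white pointer line on the bar's -x half. Axes turn with the handle: x along the bar, y across it (pinch this way), z up.
- handle (a joint): Isolator handle angle, rad, growing clockwise seen from above. 0 = off (bar along the enclosure's y), 1.57 = on (bar along its x); stops at both. A snap detent of up to 0.10 N m pulls it to the nearer position, changing over at 0.79; it stays there when let go.
- mug: White mug, diameter 76, 85 mm high, with a handle, loose, beyond the isolator. Origin under its centre. To be left alone.
- capsule_gold: Gold coffee capsule, diameter 37, 29 mm high, loose, in front of the frother. Origin under its centre. To be left alone.
- capsule_blue: Blue coffee capsule, same size, loose, in front of the frother. To be left alone.
- capsule_green: Green coffee capsule, same size, loose, in front of the frother. To be left alone.
- carton: White and blue milk carton, 70 x 70 x 205 mm high, loose, at the far side. Origin under its centre. To be left alone.
- sugar_jar: Amber glass sugar jar with a wooden cap, diameter 72, 110 mm high, loose, at the far side. Origin under its centre. To be left alone.
- bowl: Small blue bowl, diameter 80, 40 mm high, loose, at the far side. Origin under its centre. To be left alone.
Mind the look-alikes: they are no part of the job. Leave any green look-alike of the isolator alone.

How it is judged:
By the outcome, as a careful person would: the job done as asked, in the order asked, and still so for the second after the job is handed in, while the arm keeps its last pose, push and grip.
It also fails if it takes over 64 s, if anything falls off the work surface, if the arm or the gripper's body presses on something with over 40 N, if the wrist force passes 120 N, or if a joint passes its speed limit or range.

## Working session

There is one attempt and no reset: what is moved stays moved. The work goes in short steps, Python scripts to look and compute and a tool call to move; the robot and the scene stay as the last step left them, time stands still between calls to the robot, and variables do not carry over. Pictures are saved under pics/ and viewed, at most 10 in all, crops included, and the job is handed in when it is done.

Besides the shell and the picture viewer there is one more tool, called as name(argument=value, ...) on one line, values as JSON. step_arm: Moves the arm, as the interface text tells. Its arguments: {"type":"object","properties":{"plan":{"type":"array","items":{"type":"array","items":{"type":"number","minimum":-1,"maximum":1}}}},"required":["plan"]}

```bash
mkdir -p pics; cat > h.py <<'E'
import numpy as np, cv2
from workcell import get_obs, vision, ctrl
from scipy.spatial.transform import Rotation as R
def snap(n,f):
    im=vision.get_image(n); np.savez(f'{n}.npz',**im); cv2.imwrite(f'pics/{f}.png',im['pixels'][:,:,::-1]); return im
def load(n): return dict(np.load(f'{n}.npz'))
def world(im,T=None):
    T=im['T'] if T is None else T
    v,u=np.mgrid[:384,:512]; d=im['depth']
    p=np.stack([(u-im['cx'])/im['fx']*d,(v-im['cy'])/im['fy']*d,d],-1)
    return p@T[:3,:3].T+T[:3,3]
E
python3 - <<'E'
from h import *
snap('top','top1');snap('scene','scene1');o=get_obs();print(o['t'],o['ee_pos'],o['orientation'],o['width'])
E
```

```text
0.1 [ 272.65304125 -561.83117152  221.97830171] [-3.06046304e+00 -7.03318685e-01  4.90104135e-04] 87.60901003674527
```

View pics/top1.png

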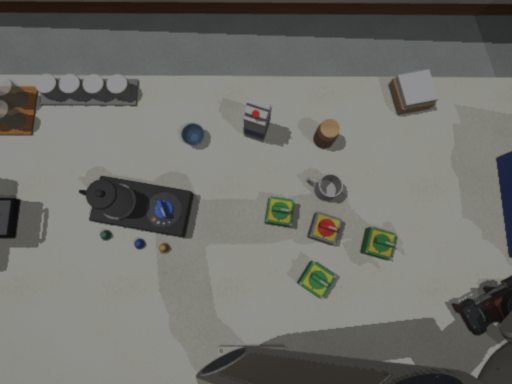

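View pics/scene1.png

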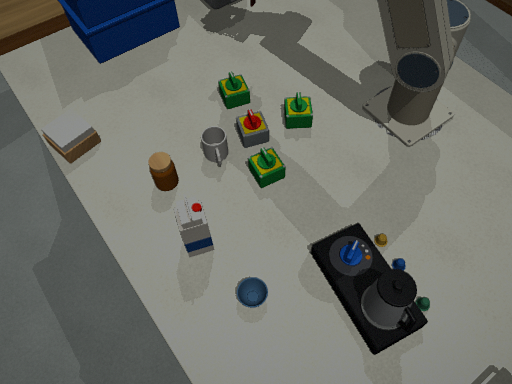

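Top view: the candidates are a grey box with a red handle at (326,228) and green look-alikes at (280,211), (380,243) and (318,280). The red one on the grey enclosure fits. The frother dial is at (163,209) and its jug at (115,200). I'll confirm both in an enlarged crop.

```bash
python3 - <<'E'
from h import *
im=load('top');p=im['pixels'];W=world(im)
c=lambda u,v:cv2.resize(p[v-30:v+30,u-40:u+40],None,fx=9.9,fy=4.95*2,interpolation=cv2.INTER_CUBIC)[:, :]
a=cv2.resize(p[198:258,296:356],(400,400),interpolation=cv2.INTER_CUBIC);b=cv2.resize(p[179:239,133:193],(400,400),interpolation=cv2.INTER_CUBIC)
cv2.imwrite('pics/crop1.png',np.hstack([a,b])[:,:,::-1])
print(im['T'].round(3),im['fx'],im['cx'],im['cy'])
hsv=cv2.cvtColor(p,cv2.COLOR_RGB2HSV)
def fit(m,zlo,zhi,box,n):
    k=np.zeros((384,512),bool);k[box[1]:box[3],box[0]:box[2]]=1
    k&=m&(W[...,2]>zlo)&(W[...,2]<zhi);q=W[k];(c,s,a)=cv2.minAreaRect(q[:,:2].astype(np.float32))
    print(n,k.sum(),q.mean(0).round(1),np.round(c,1),np.round(s,1),round(a,1))
h,s,v=[hsv[...,i] for i in range(3)]
red=((h<8)|(h>172))&(s>120);blue=(h>100)&(h<125)&(s>120)
fit(red,60,80,(296,198,356,258),'reddisc');fit(red,85,110,(296,198,356,258),'redbar')
fit(h<200,85,110,(296,198,356,258),'bar')
fit((h>22)&(h<35)&(s>120),50,68,(296,198,356,258),'plate')
fit(h<200,50,66,(300,205,350,250),'encl')
fit(blue,55,72,(133,179,193,239),'bluedisc');fit(h<200,80,100,(143,189,183,229),'dialbar')
fit(h<200,45,60,(85,170,200,245),'base')
fit(h<200,190,215,(75,170,150,245),'jug')
fit(h<200,75,93,(310,165,350,205),'mug')
E
```

```text
[[ 5.00000e-03 -9.81000e-01  1.92000e-01  3.68181e+02]
 [-1.00000e+00 -5.00000e-03 -0.00000e+00  7.84900e+00]
 [ 1.00000e-03 -1.92000e-01 -9.81000e-01  1.18890e+03]
 [ 0.00000e+00  0.00000e+00  0.00000e+00  1.00000e+00]] 359.6630836944238 250.22305033210768 190.17626982297324
reddisc 142 [ 469.5 -227.9   68.9] [ 471.4 -227.8] [47.5 51.7] 72.7
redbar 63 [ 470.9 -223.    97.1] [ 470.5 -227.7] [47.4 13.2] 71.2
bar 91 [ 469.4 -230.    97.3] [ 469.6 -230.7] [53.8 13.4] 71.7
plate 157 [ 471.1 -227.3   62. ] [ 471.8 -230. ] [66.1 66.7] 71.8
encl 498 [ 468.9 -228.    60.8] [ 470.  -230.8] [85.4 84.7] 71.6
bluedisc 163 [527.2 279.4  63.8] [527.  281.4] [58.8 57.1] 0.9
dialbar 90 [524.5 279.7  91.7] [525.1 280.9] [55.9 14.4] 24.7
base 2806 [528.4 323.8  55.4] [538.7 357.8] [306.8 150.3] 80.3
jug 657 [549.7 427.6 193.9] [549.9 428.3] [82.9 83. ] 26.2
mug 133 [ 602.8 -242.7   83.5] [ 604.1 -243. ] [79.8 75. ] 26.8
```

View pics/crop1.png

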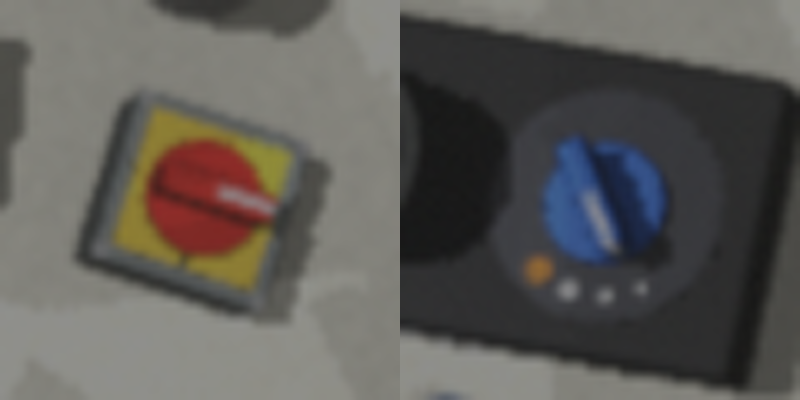

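The crop confirms the target: the red bar on a grey box with a yellow plate, with the pointer to the right. The blue dial's pointer is near the tiny rest dot and the orange dot is lower left. I'll move above the isolator first.

step_arm(plan=[[0.3,0.8,-0.53,0,0,0,0],[0.3,0.8,-0.53,0,0,0,0],[0.3,0.8,-0.53,0,0,0,0],[0.3,0.8,-0.53,0,0,0,0],[0.3,0.8,-0.53,0,0,0,0],[0.3,0.8,-0.53,0,0,0,0],[0.3,0.8,-0.53,0,0,0,0],[0.3,0.8,-0.53,0,0,0,0],[0.3,0,0,0,0,0,-0.95],[0.3,0,0,0,0,0,-0.95],[0.3,0,0,0,0,0,-0.95],[0.3,0,0,0,0,0,-0.95],[0.3,0,0,0,0,0,-0.95],[0.3,0,0,0,0,0,-0.95],[0.3,0,0,0,0,0,-0.95],[0.3,0,0,0,0,0,0],[0.3,0,0,0,0,0,0]])

```text
t: 2.22
ee_pos: [468.1, -231.8, 222.5]
orientation: [-2.55, -1.835, 0.0]
ft_force: [-0.5, 0.3, 0.3]
width: 56.9
grasp_force: 0.0
```

```bash
cat >> h.py <<'E'
def wristfit(zlo,zhi,c,r):
    o=get_obs();im=vision.get_image('wrist')
    T=np.eye(4);T[:3,:3]=R.from_rotvec(o['orientation']).as_matrix();T[:3,3]=o['ee_pos']
    W=world(im,T@im['T_tool_cam']);k=(im['depth']>0)&(W[...,2]>zlo)&(W[...,2]<zhi)&(np.hypot(W[...,0]-c[0],W[...,1]-c[1])<r)
    if k.sum()<20: print('few pixels',k.sum());return im
    q=W[k];print('fit',k.sum(),q[:,2].mean().round(1),[np.round(x,1) for x in cv2.minAreaRect(q[:,:2].astype(np.float32))]);return im
def state(goal=None,yang=None):
    o=get_obs();M=R.from_rotvec(o['orientation']).as_matrix()
    print('t',round(o['t'],2),o['ee_pos'].round(1),'yang',np.degrees(np.arctan2(M[1,1],M[0,1])).round(1),'z',M[:,2].round(3),'F',o['ft_force'].round(1),'w',round(o['width'],1),'gf',round(o['grasp_force'],1),'q6',o['qpos'][5].round(2))
    if goal is not None: print('tool shift',(M.T@(np.array(goal)-o['ee_pos'])).round(1))
E
python3 - <<'E'
from h import *
state((469.7,-230.5,73)); im=wristfit(90,105,(470,-230.5),45);cv2.imwrite('pics/w1.png',im['pixels'][:,:,::-1])
E
```

```text
t 2.23 [ 468.1 -231.8  222.5] yang -18.5 z [-0.  0. -1.] F [-0.5  0.3  0.3] w 56.9 gf 0.0 q6 -0.16
tool shift [  1.7   1.1 149.5]
fit 713 96.6 [array([ 469.3, -229.3]), array([54. , 13.5]), np.float64(71.3)]
```

step_arm(plan=[[0.3,0.04,0.014,0.6,0,0,0],[0.3,0,0,0.6,0,0,0],[0.3,0,0,0.6,0,0,0],[0.3,0,0,0.6,0,0,0],[0.3,0,0,0.4,0,0,0],[0.3,0,0,0.19,0,0,0],[0.3,0,0,0,0,0,0],[-1,0,0,0,0,0,0],[-1,0,0,0,0,0,0],[-1,0,0,0,0,0,0],[-1,0,0,0,0,0,0],[-1,0,0,0,0,0,0],[-1,0,0,0,0,0,0]])

```text
t: 3.9
ee_pos: [469.6, -230.2, 73.3]
orientation: [2.548, 1.838, 0.0]
ft_force: [0.6, 1.0, 2.2]
width: 13.8
grasp_force: 30.0
```

```bash
python3 -c "
from h import *
state((469.5,-230,73))"
```

```text
t 3.9 [ 469.6 -230.2   73.3] yang -18.4 z [ 0. -0. -1.] F [0.6 1.  2.2] w 13.8 gf 30.0 q6 -0.16
tool shift [ 0.1 -0.2  0.3]
```

step_arm(plan=[[-1,0,0,0,0,0,0.82],[-1,0,0,0,0,0,0.82],[-1,0,0,0,0,0,0.82],[-1,0,0,0,0,0,0.82],[-1,0,0,0,0,0,0.82],[-1,0,0,0,0,0,0.82],[-1,0,0,0,0,0,0.82],[-1,0,0,0,0,0,0.82],[-1,0,0,0,0,0,0.82],[-1,0,0,0,0,0,0.82],[-1,0,0,0,0,0,0.82],[-1,0,0,0,0,0,0.82],[-1,0,0,0,0,0,0.82],[-1,0,0,0,0,0,0.82],[-1,0,0,0,0,0,0.82],[-1,0,0,0,0,0,0.82],[-1,0,0,0,0,0,0.2],[-1,0,0,0,0,0,0],[-1,0,0,0,0,0,0]])

```text
t: 6.28
ee_pos: [469.2, -229.5, 73.3]
orientation: [-3.094, 0.54, 0.002]
ft_force: [-1.2, 4.9, 5.7]
width: 14.1
grasp_force: 30.3
```

```bash
python3 -c "
from h import *
state();print(get_obs()['moment'])"
```

```text
t 6.28 [ 469.2 -229.5   73.3] yang -109.8 z [-0.001  0.001 -1.   ] F [-1.2  4.9  5.7] w 14.1 gf 30.3 q6 1.44
[0.93508686 0.12681058 0.66309645]
```

step_arm(plan=[[0.3,0,0,0,0,0,-0.15],[0.3,0,0,0,0,0,0],[0.3,0,0,0,0,0,0],[0.3,0,0,0,0,0,0],[0.3,0,0,-0.4,0,0,0],[0.3,0,0,-0.8,0,0,0],[0.3,0,0,-0.8,0,0,0],[0.3,0,0,-0.8,0,0,0],[0.3,0,0,-0.8,0,0,0],[0.3,0,0,0,0,0,0]])

```text
t: 7.52
ee_pos: [471.2, -231.1, 256.3]
orientation: [3.097, -0.517, 0.01]
ft_force: [0.3, 0.2, -0.5]
width: 57.1
grasp_force: 0.0
```

```bash
python3 -c "
from h import *
im=wristfit(90,105,(470,-230),45);cv2.imwrite('pics/w2.png',im['pixels'][:,:,::-1])
state((525.4,281,255))"
```

```text
fit 550 96.8 [array([ 469.1, -229.3]), array([12.7, 53.6]), np.float64(70.7)]
t 7.58 [ 470.1 -230.5  254.3] yang -108.9 z [ 0.003 -0.001 -1.   ] F [ 0.2 -0.1 -1.3] w 57.0 gf 0.0 q6 1.42
tool shift [-113.7 -501.8   -1.3]
```

View pics/w2.png

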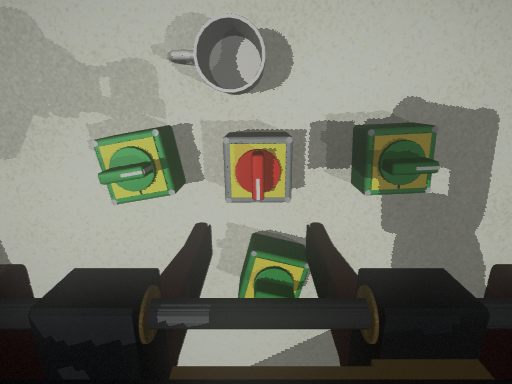

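The isolator is on: the red bar at (258,172) has turned a quarter, now −19° against 71° before. The mug is untouched. Next I'll turn the wrist and go to the dial.

step_arm(plan=[[0.3,0,0,0,0,0,-1],[0.3,0,0,0,0,0,-1],[0.3,0,0,0,0,0,-1],[0.3,0,0,0,0,0,-1],[0.3,0,0,0,0,0,-1],[0.3,0,0,0,0,0,-1],[0.3,0,0,0,0,0,-1],[0.3,0,0,0,0,0,-1],[0.3,0,0,0,0,0,-1],[0.3,0,0,0,0,0,-1],[0.3,0,0,0,0,0,-1],[0.3,0,0,0,0,0,-1],[0.3,0,0,0,0,0,-1],[0.3,0,0,0,0,0,-1],[0.3,0,0,0,0,0,-1],[0.3,0,0,0,0,0,-1]])

```text
t: 9.57
ee_pos: [468.5, -229.7, 251.2]
orientation: [-2.194, -2.244, 0.002]
ft_force: [-0.7, 0.9, 0.9]
width: 57.1
grasp_force: 0.0
```

step_arm(plan=[[0.3,0.928,0.118,0,0,0,0],[0.3,0.928,0.118,0,0,0,0],[0.3,0.928,0.118,0,0,0,0],[0.3,0.928,0.118,0,0,0,0],[0.3,0.928,0.118,0,0,0,0],[0.3,0.928,0.118,0,0,0,0],[0.3,0.928,0.118,0,0,0,0],[0.3,0.928,0.118,0,0,0,0],[0.3,0.928,0.118,0,0,0,0],[0.3,0.928,0.118,0,0,0,0],[0.3,0.928,0.118,0,0,0,0]])

```text
t: 10.95
ee_pos: [524.0, 282.4, 251.0]
orientation: [-2.2, -2.241, 0.005]
ft_force: [0.6, -0.5, -0.3]
width: 57.1
grasp_force: 0.0
```

step_arm(plan=[[0.3,0,0,0,0,0,-1],[0.3,0,0,0,0,0,-1],[0.3,0,0,0,0,0,-1],[0.3,0,0,0,0,0,-1],[0.3,0,0,0,0,0,-1],[0.3,0,0,0,0,0,-1],[0.3,0,0,0,0,0,-1],[0.3,0,0,0,0,0,-1],[0.3,0,0,0,0,0,-1],[0.3,0,0,0,0,0,-1],[0.3,0,0,0,0,0,-1],[0.3,0,0,0,0,0,-1],[0.3,0,0,0,0,0,-1],[0.3,0,0,0,0,0,-1],[0.3,0,0,0,0,0,-1],[0.3,0,0,0,0,0,-1],[0.3,0,0,0,0,0,-0.52],[0.3,0,0,0,0,0,0],[0.3,0,0,0,0,0,0]])

```text
t: 13.32
ee_pos: [524.5, 281.1, 252.1]
orientation: [0.668, -3.068, 0.001]
ft_force: [0.5, -0.7, 0.0]
width: 57.1
grasp_force: 0.0
```

```bash
python3 - <<'E'
from h import *
im=wristfit(83,100,(525.4,281),45);cv2.imwrite('pics/w3.png',im['pixels'][:,:,::-1])
state((525.4,281,70))
# jug outline by height, from scene+top
for n in ('top','scene'):
    im=vision.get_image(n);W=world(im)
    for z in range(60,215,15):
        k=(im['depth']>0)&(abs(W[...,2]-z)<7)&(np.hypot(W[...,0]-550,W[...,1]-428.5)<75)
        if k.sum()>5:
            r=np.hypot(W[k][:,0]-550,W[k][:,1]-428.5);print(n,z,k.sum(),np.percentile(r,[50,80]).round(0),end=' ')
E
```

```text
fit 570 91.8 [array([523.8, 283.2]), array([55.5, 12.7]), np.float64(24.8)]
t 13.38 [524.6 281.2 252.4] yang 114.6 z [-0.001 -0.001 -1.   ] F [ 0.3  0.4 -0.2] w 57.3 gf 0.0 q6 -1.53
tool shift [ -0.9  -0.5 182.4]
top 195 35 [37. 40.] scene 60 976 [64. 70.] scene 75 103 [50. 52.] scene 90 134 [50. 56.] scene 105 119 [49. 51.] scene 120 131 [48. 50.] scene 135 149 [46. 48.] scene 150 140 [45. 46.] scene 165 218 [44. 60.] scene 180 93 [41. 43.] scene 195 1108 [31. 38.] scene 210 61 [6. 9.]
```

View pics/w3.png

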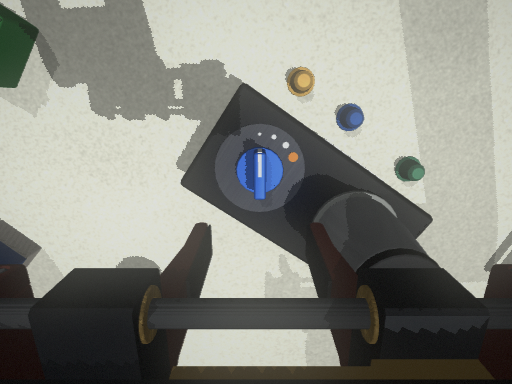

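Wrist view: the dial is at (260,172) with its pointer at the rest dot, the orange dot at (293,157) and the jug at lower right. Depth shows the jug tapering to about 45 mm radius at gripper-body height, so the body clears it with the tool vertical. I'll descend and grip.

step_arm(plan=[[0.3,-0.008,0.014,0.6,0,0,0],[0.3,0,0,0.6,0,0,0],[0.3,0,0,0.6,0,0,0],[0.3,0,0,0.6,0,0,0],[0.3,0,0,0.6,0,0,0],[0.3,0,0,0.4,0,0,0],[0.3,0,0,0.26,0,0,0],[0.3,0,0,0,0,0,0],[-1,0,0,0,0,0,0],[-1,0,0,0,0,0,0],[-1,0,0,0,0,0,0],[-1,0,0,0,0,0,0],[-1,0,0,0,0,0,0],[-1,0,0,0,0,0,0]])

```text
t: 15.22
ee_pos: [525.0, 282.5, 70.4]
orientation: [-0.671, 3.069, 0.001]
ft_force: [-2.1, 2.6, 3.4]
width: 13.8
grasp_force: 30.0
```

```bash
python3 -c "
from h import *
state((524.7,282,68.5));print(get_obs()['moment'])"
```

```text
t 15.22 [525.  282.5  70.4] yang 114.7 z [ 0.  0. -1.] F [-2.1  2.6  3.4] w 13.8 gf 30.0 q6 -1.53
tool shift [ 0.4 -0.3  1.9]
[0.4359664  0.11964337 0.04357792]
```

step_arm(plan=[[-1,0,0,0,0,0,0.7],[-1,0,0,0,0,0,0.7],[-1,0,0,0,0,0,0.7],[-1,0,0,0,0,0,0.7],[-1,0,0,0,0,0,0.7],[-1,0,0,0,0,0,0.7],[-1,0,0,0,0,0,0.7],[-1,0,0,0,0,0,0.7],[-1,0,0,0,0,0,0.7],[-1,0,0,0,0,0,0.7],[-1,0,0,0,0,0,0.7],[-1,0,0,0,0,0,0.7],[-1,0,0,0,0,0,0.7],[-1,0,0,0,0,0,0.7],[-1,0,0,0,0,0,0.2],[-1,0,0,0,0,0,0],[-1,0,0,0,0,0,0]])

```text
t: 17.35
ee_pos: [525.0, 282.7, 70.4]
orientation: [-1.177, -2.913, -0.001]
ft_force: [-2.8, 4.5, 3.2]
width: 13.7
grasp_force: 30.0
```

```bash
python3 -c "
from h import *
state((524.7,282,68.5));print(get_obs()['moment'])
for n in ('top','scene'): snap(n,n+'4')
im=load('scene');a=cv2.resize(im['pixels'][200:320,290:450],(800,600),interpolation=cv2.INTER_CUBIC);cv2.imwrite('pics/c4.png',a[:,:,::-1])
w=vision.get_image('wrist')['pixels'];cv2.imwrite('pics/w4.png',w[:,:,::-1])
"
```

```text
t 17.35 [525.  282.7  70.4] yang 46.0 z [ 0.     0.001 -1.   ] F [-2.8  4.5  3.2] w 13.7 gf 30.0 q6 -0.33
tool shift [-0.3 -0.7  1.9]
[0.85682984 0.30562737 0.1646787 ]
```

View pics/w4.png

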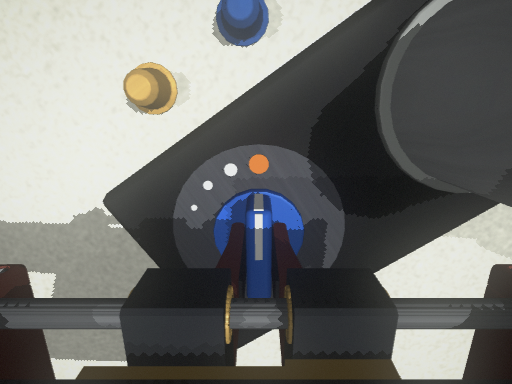

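View pics/c4.png

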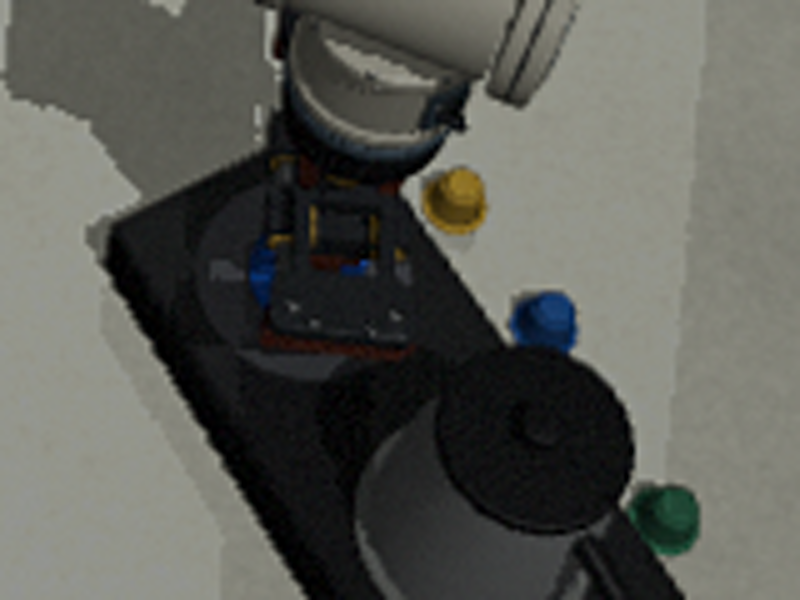

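The white pointer at (258,230) lines up with the orange dot at (258,164). The measured turn is 1.20 rad and the grip is steady at 30 N. The scene crop shows the capsules undisturbed. Handing in.

```bash
python3 -c "
from h import *
state();print(ctrl.close_job())"
```

```text
t 17.5 [525.  282.7  70.4] yang 46.0 z [ 0.     0.001 -1.   ] F [-2.3  5.4  3.2] w 13.8 gf 30.0 q6 -0.33
the job is handed in; nothing more can be done
None
```

The isolator is switched on, the frother dial is held at the third click (orange dot) with the gripper still closed on it, and the job was handed in at 17.5 s.

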